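# Raking light on the paw-print cast

## Robot

A 7-joint arm with a two-finger parallel gripper is mounted at the origin on the work surface. World frame = base frame: x ahead of the robot, y to its left, z up, the work surface at z = 0. Lengths are in mm, angles in rad, forces in N, time in s.
With the tool pointing down it reaches from about 350 to 900 mm from the base axis. Payload 7.2 kg.
Tool frame: the origin (TCP) lies midway between the tips of the shut fingers; the grasp point (between the pads) lies 19 mm behind it; z points along the fingers, y is the line along which they close (so a half turn about z gives the same grasp; the last joint's range is limited). The gripper opens to 85 mm and grips with 20 to 120 N. Pads are 22 mm wide; open, the fingers measure 114 mm over their backs; the gripper's body (76 mm by 85 mm) begins 54 mm behind the grasp point. The pads swing forward as they close: fully open they stand 13 mm farther back than shut.
Start: joints at [1.063, 0.411, -0.013, 1.596, 0.006, 1.134, -0.082], TCP at [266.088, -565.531, 231.297] pointing down, gripper open.
Joint ranges: [-2.95, 2.95], [-0.29, 1.99], [-1.47, 1.44], [0.14, 2.54], [-1.03, 4.17], [0.13, 1.85], [-2.86, 2.86]. Speed limits (rad/s): [2.39, 2.39, 3.01, 3.01, 3.14, 3.14, 3.14].

## Interface

Orientations are given as a 3x3 rotation matrix whose columns are the frame's x, y, z axes.
In Python, from station import ctrl gives the robot as it stands.
- The arm moves only by the tool move_arm, never from a script. Its argument "steps" is a list of rows, each a list of 5 numbers: the shift along the tool's x, y, z in mm, then the turn about the tool's z in degrees, then the closure, from -1 (fully open) to 1 (shut). A call has 1 to 10 rows; each row shifts and turns the commanded pose from where the row before left it, along the tool's axes as they then stand; what a row does not reach is not made up. A row lasts 1/8 s, in which the tool goes at most 62.5 mm and 10.7 degrees, less where a joint would pass 70% of its speed; a pose out of reach is approached as far as the arm can. A call with a gripper value outside its range is refused whole. The fingers move at their own pace and stop on an object; the grip force is fixed at half the most. Time passes only in rows, so rows that do not move let the fingers close. It gives the time, the measured TCP pose, the force, the opening and the grip force at its end, in the units of the state.
- ctrl.state(): the state, without advancing time (a new reading comes with each control period).
- ctrl.get_image(name): name is "scene" or "side" or "wrist"; returns the picture (400x640x3 uint8, blue, green, red); there is no depth.
- ctrl.get_calibration(name): a dict with "camera_matrix" (3x3 intrinsics, pixels), "pose" (4x4, takes a point from camera to world coordinates); the wrist camera has in their place "T_tool_cam" (4x4, takes a point from camera to tool coordinates, whose origin is the TCP and whose axes are the flange's). Camera axes: x right, y down, z forward; pixel columns grow to the right and rows downward; lengths in mm; the calibration is good to about 2 mm. The wrist camera is an equidistant fisheye: a pixel r from the principal point sees the ray r / f radians off the axis. A picture is of the moment at which its call begins: read the wrist's pose just before it. get_calibration takes no time and is no camera call.
- ctrl.hand_in(): hands the job in; it is judged then, once.
Trained networks look in the newest picture that a camera, given by its name, has taken for a name from the list of things; names that differ only in an ending like _2 or _b are one class to them, and where a whole thing is asked for, a point or a joint stands for the part that bears it (a point fixed in the world has none). Each returns a list of dicts, best first, with "p" (0 to 1); they miss things now and then, are a little off and sometimes report something else, mostly with a low value. They report only what shows in the picture. A call takes as long as a camera call. They do not tell look-alikes from the thing itself.
- ctrl.masks_of(camera, target): "region" (400x640 bool, what is visible of it) and "uv" ([column, row] in pixels, amid what is visible of it).
The state is a dict: "time": time; "q": joint angles; "joint_velocities": joint speeds; "joint_torque": joint torques, N m; "ee_pos": TCP position; "tool_rot": TCP orientation; "wrist_force": force on the tool from outside, world axes, zero at the start; "wrist_torque": the same for the moment, N m; "gripper_width": opening from 0.0 (shut) to 1.0 (fully open); "grasp_force": force on a finger pad.
Only numpy, scipy, OpenCV 4.12 (cv2) and the standard library are available. Lean on these libraries where they do the work, as an engineer would, in place of code of your own. Each camera call takes 0.05 s, during which the arm holds its last target. There are 200 camera calls.

## Task

Turn the inspection lamp in its charging dock until its thumb switch faces the notch in the dock's collar, so that its lug can pass, and draw it straight up out of the dock. Then hold it raised in the gripper, slanting at about 45 degrees with its lens about 15 cm from the plaster cast of the dog's paw print, so that it points at the middle of that cast from any side you like. Finish still holding it there, steady; do not knock or shift the casts, the jar, the brush or the carton.

Things in the scene. Friction and masses are not known exactly. Their poses are not given: they have to be found in the camera images.
- lamp: straight round inspection lamp, 155 mm long, 0.22 kg, standing lens down in the dock at first. Origin: centre of the lens end; z runs from lens to tail, the light shines along -z. Silver body 34 mm across from 0 to 100 mm, then the dark ribbed tail. Centre of mass about 81 mm from the lens end. Switch and lug are both on its +x side.
- lamp_tail (a point): middle of the lamp's dark tail, on the axis, 127 mm from the lens end: the place to grip, from any direction round it. The tail is 30 mm across and runs from 100 to 155 mm from the lens end.
- lamp_switch (a point): outer face of the black thumb switch, 23.5 mm from the lamp's axis along lamp +x, 75 mm from the lens end. The switch is 10 mm wide and 22 mm long along the lamp, just above the dock's collar.
- lamp_lug (a point): outer face of the lamp's lug, straight below the switch: 25 mm from the lamp's axis along lamp +x, 40 mm from the lens end. The lug is 7 mm wide and 8 mm high and hidden under the dock's collar at first, where it turns freely, 3 mm below the collar.
- dock: fixed pale grey charging dock: plinth 110 mm square, 6 mm high, with a round well 74 mm across, top at 66 mm. Origin: centre of its underside, z up. The lamp stands on the well's floor, 11 mm above the origin. The well's top 8 mm is a collar with a 39 mm bore (2.5 mm play each side); below it the well is 66 mm wide. The collar's one notch is at dock +x.
- dock_notch (a point): middle of the 15 mm wide notch, at the collar's top, 30 mm from the dock's axis along dock +x, 66 mm above the table, above an upright rib on the outside of the well. The lug leaves only here. At first the lamp stands 0.6 to 1.2 rad counter-clockwise (from above) of the notch: turn it clockwise.
- paw_cast: loose plaster disc, diameter 100 mm, 16 mm thick, with a dog's paw print in relief on its top (one big pad and four round toes, 5 mm high), 0.22 kg. Origin: centre of its underside, z up.
- paw_cast_middle (a point): middle of the paw cast's top, on the disc's axis, 18 mm above its underside: the point to light.
- heel_cast: loose plaster disc of the same size with a U-shaped shoe-heel print of straight bars in relief: not the one to light. Origin: centre of its underside. The two casts may be in either place.
- jar: closed glass sample jar, diameter 56 mm, 75 mm high, standing. Origin: centre of its underside. Leave alone.
- brush: flat hand brush about 200 mm long and under 30 mm high, lying along its x axis. Leave alone.
- carton: glove carton, white with a blue band, 110 x 200 x 60 mm high. Origin: centre of its underside. Leave alone.
Mind the look-alikes: they are no part of the job. There is more than one size of the lamp; the job needs the middle-sized.

How it is judged (in metres and radians):
On the way, in this order (a step that is already met when the one before it is completed fails the run):
1. the lamp, still standing in the dock, is turned so that its lug and switch face the notch (y of lamp_lug in the frame of dock between -0.005 and 0.005 m and x of lamp_lug in the frame of dock above 0.015 m and z of lamp in the frame of dock below 0.03 m), for 0.1 s.
2. the lamp is drawn up, its lens end clear above the collar and still over the dock (z of lamp in the frame of dock above 0.066 m and horizontal distance between lamp and dock below 0.06 m).
At the end, for the whole second after the job is handed in: the lamp is steady in the gripper alone, touching no dock, cast or jar; axis 33 to 57 degrees from vertical, tail up, lens end over 60 mm above the table and 100 to 200 mm from the paw cast along the axis, which passes within 30 mm (lamp x and y) of the middle of its top (angle between lamp's own z axis and vertical between 0.58 and 1 rad and x of paw_cast_middle in the frame of lamp between -0.03 and 0.03 m and y of paw_cast_middle in the frame of lamp between -0.03 and 0.03 m and z of paw_cast_middle in the frame of lamp between -0.2 and -0.1 m and height (world z) of lamp above 0.06 m and contact force between the fingers and lamp above 1 N and contact force between lamp and dock below 0.1 N and contact force between lamp and paw_cast below 0.1 N and contact force between lamp and heel_cast below 0.1 N and contact force between lamp and jar below 0.1 N and linear speed of lamp below 0.03 m/s and angular speed of lamp below 0.2 rad/s); the arm keeps its last pose, push and grip.
It fails at once if a cast is shifted by more than 15 mm (distance of any of paw_cast, heel_cast from where it was at the start of the episode above 0.015 m).
It fails at once if the jar, brush or carton is shifted by more than 20 mm (distance of any of jar, brush, carton from where it was at the start of the episode above 0.02 m).
It also fails if it takes over 42 s, if anything falls off the work surface, if the arm or the gripper's body presses on something with over 40 N, if the wrist force passes 120 N, or if a joint passes its speed limit or range.

## Working session

There is one attempt and no reset: what is moved stays moved. The work goes in short steps, Python scripts to look and compute and a tool call to move; the robot and the scene stay as the last step left them, time stands still between calls to the robot, and variables do not carry over. Pictures are saved under pics/ and viewed, at most 10 in all, crops included, and the job is handed in when it is done.

Besides the shell and the picture viewer there is one more tool, called after "Request:" by a JSON object that holds its "api" and its "payload". move_arm: Moves the arm, as the interface text tells. Its arguments: {"type":"object","properties":{"steps":{"type":"array","items":{"type":"array","items":{"type":"number"}}}},"required":["steps"]}

```bash
mkdir -p pics; ls
python3 - <<'E'
from station import ctrl
import cv2,numpy as np
s=ctrl.state();print(s['time'],s['ee_pos'],np.round(s['tool_rot'],3).tolist())
a=ctrl.get_image('scene');b=ctrl.get_image('side')
cv2.imwrite('pics/scene.png',a);cv2.imwrite('pics/side.png',b)
for n in('scene','side','wrist'):
  c=ctrl.get_calibration(n);print(n,{k:np.round(v,3).tolist() if k!='x' else 0 for k,v in c.items()})
E
```

```text
pics
0.0 [ 265.86198776 -565.10492406  230.46762898] [[0.905, 0.426, -0.001], [0.426, -0.905, 0.001], [-0.0, -0.002, -1.0]]
scene {'camera_matrix': [[487.474, 0.0, 318.441], [0.0, 487.474, 206.548], [0.0, 0.0, 1.0]], 'pose': [[-0.454, 0.498, -0.738, 1561.902], [0.891, 0.265, -0.369, 341.768], [0.011, -0.825, -0.564, 825.057], [0.0, 0.0, 0.0, 1.0]]}
side {'camera_matrix': [[447.099, 0.0, 320.704], [0.0, 447.099, 202.197], [0.0, 0.0, 1.0]], 'pose': [[0.979, -0.144, 0.142, 469.926], [-0.201, -0.753, 0.626, -766.404], [0.017, -0.642, -0.767, 928.599], [0.0, 0.0, 0.0, 1.0]]}
wrist {'camera_matrix': [[309.707, 0.0, 326.559], [0.0, 309.707, 200.156], [0.0, 0.0, 1.0]], 'T_tool_cam': [[-0.0, -0.963, -0.268, 68.161], [1.0, -0.001, 0.001, -0.337], [-0.002, -0.268, 0.963, -142.204], [0.0, 0.0, 0.0, 1.0]]}
```

View pics/scene.png

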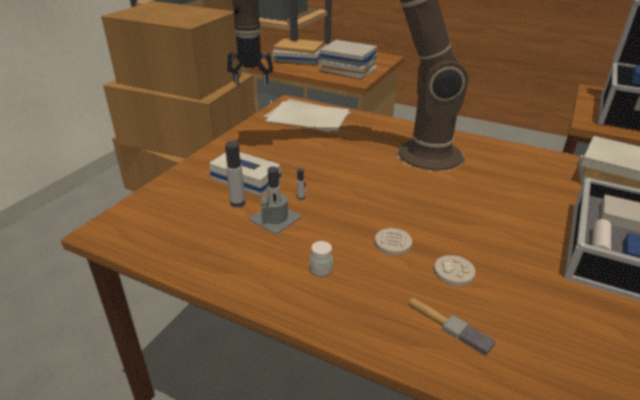

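View pics/side.png

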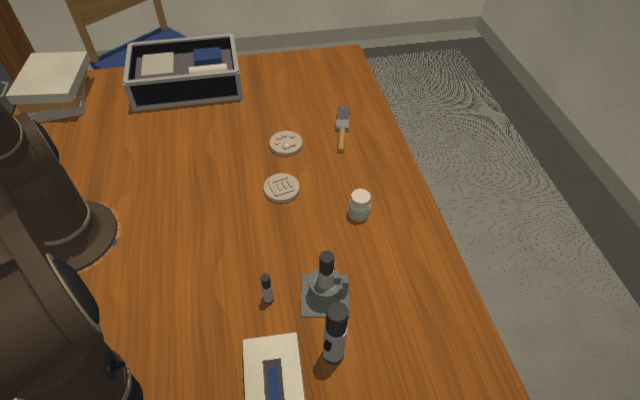

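Both views agree on the layout:

| Thing | Scene pixel | Side pixel |
|---|---|---|
| Large lamp | (235,175) | (335,335) |
| Lamp in dock | (273,195) | (326,275) |
| Small lamp | (300,185) | (267,290) |
| Paw cast (round toes) | (455,269) | (286,143) |
| Heel cast (bars) | (393,241) | (281,188) |

The docked lamp is the middle-sized one, so it is the target. I'll confirm it and the paw cast in one enlarged crop and triangulate their positions.

```bash
cat > h.py <<'E'
from station import ctrl
import cv2,numpy as np
K={n:ctrl.get_calibration(n) for n in('scene','side','wrist')}
def ray(n,uv):
    c=K[n];k=c['camera_matrix'];P=c['pose']
    d=P[:3,:3]@np.linalg.inv(k)@[uv[0],uv[1],1];return P[:3,3],d/np.linalg.norm(d)
def tri(u1,u2):
    (a,d),(b,e)=ray('scene',u1),ray('side',u2)
    t=np.linalg.lstsq(np.c_[d,-e],b-a,rcond=None)[0];p,q=a+t[0]*d,b+t[1]*e
    return (p+q)/2,np.linalg.norm(p-q)
def onz(n,uv,z):
    a,d=ray(n,uv);return a+d*(z-a[2])/d[2]
def proj(n,p):
    c=K[n];q=np.linalg.inv(c['pose'])@np.r_[p,1];q=c['camera_matrix']@q[:3];return q[:2]/q[2]
def wray(uv,s):  # wrist ray in world
    c=K['wrist'];k=c['camera_matrix'];x,y=(uv[0]-k[0,2])/k[0,0],(uv[1]-k[1,2])/k[1,1]
    r=np.hypot(x,y);d=np.r_[np.array([x,y])/max(r,1e-9)*np.sin(r),np.cos(r)]
    T=c['T_tool_cam'];R=np.array(s['tool_rot'])
    return R@T[:3,3]+s['ee_pos'],R@T[:3,:3]@d
def wonz(uv,s,z):
    a,d=wray(uv,s);return a+d*(z-a[2])/d[2]
def wproj(p,s):
    c=K['wrist'];k=c['camera_matrix'];R=np.array(s['tool_rot'])
    q=np.linalg.inv(c['T_tool_cam'])@np.r_[R.T@(np.array(p)-s['ee_pos']),1]
    th=np.arctan2(np.hypot(q[0],q[1]),q[2]);u=q[:2]/np.hypot(q[0],q[1])*th
    return u*[k[0,0],k[1,1]]+[k[0,2],k[1,2]]
E
python3 - <<'E'
from h import *
for n in('lamp','lamp_switch','dock','dock_notch','paw_cast','heel_cast','jar','carton','brush'):
  for c,z in(('scene',0),('side',0)):
    for m in ctrl.masks_of(c,n)[:3]:
      ys,xs=np.where(m['region'])
      if len(xs):print(n,c,round(m['p'],2),np.round(m['uv']),[xs.min(),xs.max(),ys.min(),ys.max()],np.round(onz(c,m['uv'],dict(paw_cast=16,heel_cast=16,jar=37,carton=50,lamp=90).get(n,10))[:2]))
a=cv2.imread('pics/scene.png');b=cv2.imread('pics/side.png')
r=lambda i,x,y,w,h:cv2.resize(i[y:y+h,x:x+w],(390,290),interpolation=3)
cv2.imwrite('pics/crop.png',np.vstack([np.hstack([r(a,205,135,120,89),r(b,245,235,130,97)]),np.hstack([r(a,360,215,130,97),r(b,245,120,120,89)])]))
E
```

```text
lamp scene 0.79 [236. 177.] [np.int64(225), np.int64(245), np.int64(141), np.int64(207)] [ 577. -422.]
lamp scene 0.6 [300. 187.] [np.int64(297), np.int64(305), np.int64(168), np.int64(198)] [ 536. -231.]
lamp scene 0.59 [272. 184.] [np.int64(267), np.int64(279), np.int64(166), np.int64(203)] [ 559. -309.]
lamp side 0.85 [266. 287.] [np.int64(260), np.int64(272), np.int64(273), np.int64(303)] [ 465. -287.]
lamp side 0.75 [324. 269.] [np.int64(317), np.int64(333), np.int64(251), np.int64(288)] [ 594. -268.]
lamp side 0.62 [335. 334.] [np.int64(323), np.int64(346), np.int64(302), np.int64(364)] [ 585. -416.]
lamp_switch scene 0.9 [235. 175.] [np.int64(225), np.int64(244), np.int64(141), np.int64(207)] [ 461. -515.]
lamp_switch scene 0.72 [299. 186.] [np.int64(295), np.int64(306), np.int64(168), np.int64(200)] [ 419. -298.]
lamp_switch scene 0.66 [271. 185.] [np.int64(267), np.int64(279), np.int64(166), np.int64(203)] [ 458. -379.]
lamp_switch side 0.77 [328. 271.] [np.int64(318), np.int64(332), np.int64(252), np.int64(287)] [ 613. -228.]
lamp_switch side 0.65 [267. 289.] [np.int64(260)
[... 1229 characters left out ...]
. 366.] [np.int64(242), np.int64(305), np.int64(333), np.int64(399)] [ 460. -437.]
carton scene 0.58 [251. 173.] [np.int64(210), np.int64(281), np.int64(153), np.int64(194)] [ 482. -436.]
carton side 0.75 [274. 367.] [np.int64(241), np.int64(304), np.int64(331), np.int64(399)] [ 458. -443.]
brush scene 0.89 [459. 330.] [np.int64(409), np.int64(495), np.int64(299), np.int64(354)] [775. 293.]
brush scene 0.4 [252. 172.] [np.int64(210), np.int64(279), np.int64(153), np.int64(194)] [ 418. -475.]
brush side 0.65 [346. 127.] [np.int64(335), np.int64(348), np.int64(107), np.int64(152)] [779. 271.]
brush side 0.42 [318. 292.] [np.int64(300), np.int64(348), np.int64(270), np.int64(317)] [ 580. -279.]
```

View pics/crop.png

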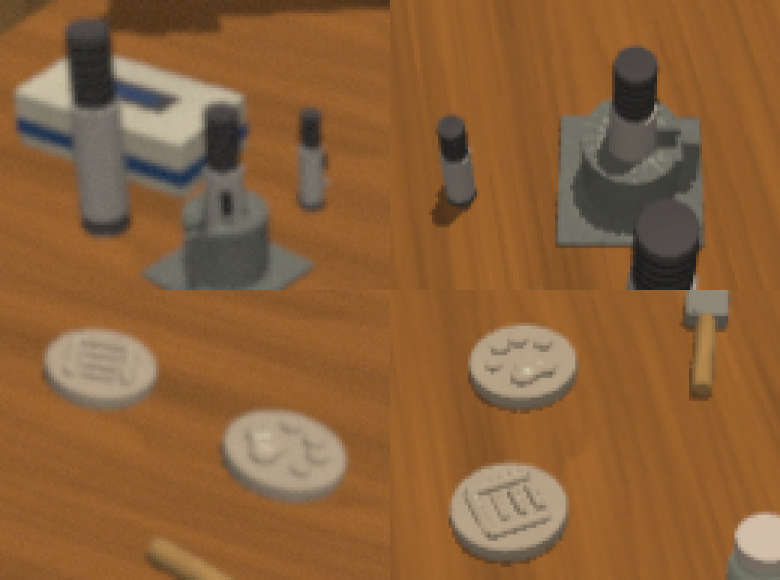

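The crop confirms it. The docked, middle-sized lamp is the one to turn. The paw cast is the disc at scene (455,269), and the bars mark the heel cast. I'll move above the dock at about (585,-284), staying high.

Request:
{"api": "move_arm", "payload": {"steps": [[0, 0, -35, 0, -1], [0, 0, -35, 0, -1], [51, -15, 0, 0, -1], [51, -15, 0, 0, -1], [51, -15, 0, 0, -1], [51, -15, 0, 0, -1], [51, -15, 0, 0, -1], [51, -15, 0, 0, -1], [51, -14, 0, 0, -1], [51, -14, 0, 0, -1]]}}

```text
time: 2.25
ee_pos: [586.2, -284.0, 301.5]
tool_rot: [[0.905, 0.426, 0.0], [0.426, -0.905, -0.0], [0.0, 0.0, -1.0]]
wrist_force: [0.2, -0.4, -0.1]
gripper_width: 0.999
grasp_force: 0.0
```

Request:
{"api": "move_arm", "payload": {"steps": [[0, 0, 20, -10, -1], [0, 0, 20, -10, -1], [0, 0, 20, -10, -1], [0, 0, 0, -10, -1], [0, 0, 0, -10, -1], [0, 0, 0, -10, -1], [0, 0, 0, 0, -1], [0, 0, 0, 0, -1]]}}

```text
time: 3.25
ee_pos: [584.9, -285.2, 241.3]
tool_rot: [[0.088, 0.996, -0.0], [0.996, -0.088, 0.0], [0.0, -0.0, -1.0]]
wrist_force: [0.8, 0.2, -0.1]
gripper_width: 0.995
grasp_force: 0.0
```

Run:
```python
from h import *
s=ctrl.state();print(s['time'],s['ee_pos'],np.round(s['tool_rot'],3).tolist(),np.round(s['q'],2))
a=ctrl.get_image('wrist');cv2.imwrite('pics/w1f.png',a)
p=wproj([585,-284,66],s);print(p)
x,y=np.int32(np.clip(p-[100,75],0,[440,250]));print(x,y)
cv2.imwrite('pics/w1.png',cv2.resize(a[y:y+150,x:x+200],(800,600),interpolation=3))
```

```text
3.25 [ 584.94459648 -285.19160059  241.26733643] [[0.088, 0.996, -0.0], [0.996, -0.088, 0.0], [0.0, -0.0, -1.0]] [ 0.64  0.48 -0.38  1.5   0.18  1.2   0.15]
[326.17338646 180.20056709]
226 105
```

View pics/w1.png

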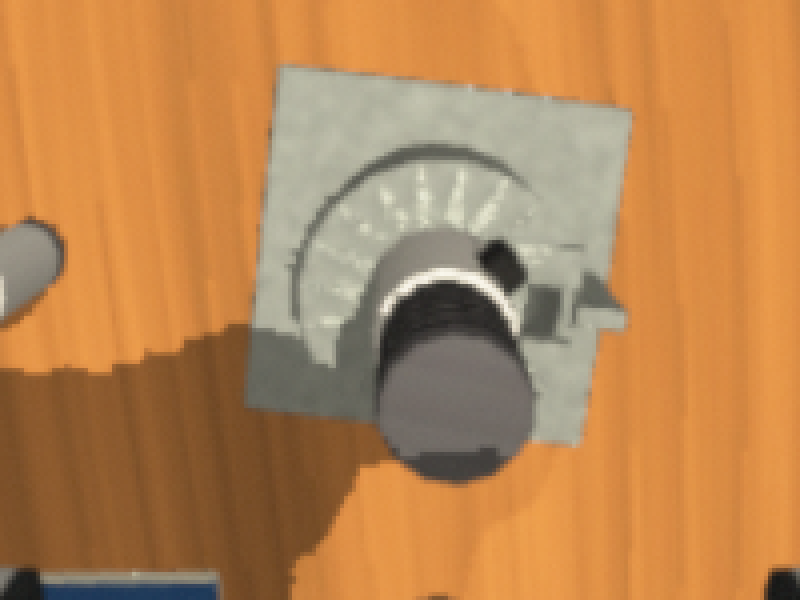

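The wrist view shows, in crop pixels:
- Dock plinth corners at (281,66), (632,110), (582,444) and (246,407).
- Notch and rib to the right, at about (545,308).
- Switch at (503,266), counter-clockwise of the notch.
- Tail top at (455,405).

Next I convert these to positions.

Run:
```python
from h import *
s=ctrl.state()
f=lambda u,v,z:wonz((u/4+226,v/4+105),s,z)[:2]
c=np.array([f(281,66,6),f(632,110,6),f(582,444,6),f(246,407,6)]);d=c.mean(0)
print(c.round(),'dock',d.round(1),[np.linalg.norm(c[i]-c[i-1]).round(1) for i in range(4)])
e=[(c[1]-c[0]),(c[2]-c[3])];print('dock yaw',[np.degrees(np.arctan2(v[1],v[0])).round(1) for v in e],[np.degrees(np.arctan2(*( (c[i]-c[j])[[1,0]])))-90 for i,j in((0,3),(1,2))])
n=f(545,310,66);t=f(455,405,166);w=f(503,266,86)
g=lambda v:np.degrees(np.arctan2(v[1],v[0])).round(1)
print('notch',n,n-d,g(n-d),np.linalg.norm(n-d),'tail',t,'switch',w,g(w-t),np.linalg.norm(w-t))
for q in((545,285),(545,338)):print(f(*q,66))
```

```text
[[ 554. -221.]
 [ 660. -243.]
 [ 638. -349.]
 [ 532. -327.]] dock [ 596.  -284.7] [np.float64(108.4), np.float64(107.8), np.float64(108.1), np.float64(108.9)]
dock yaw [np.float64(-11.8), np.float64(-11.6)] [np.float64(-12.06715424480295), np.float64(-11.461365327736132)]
notch [ 622.72014325 -289.64277216] [26.72104935 -4.92312744] -10.4 27.170786922696404 tail [ 595.0997389  -283.14979896] switch [ 611.0861081  -273.19598768] 31.9 18.831950483158288
[ 623.12990576 -282.93534244]
[ 622.26906135 -297.22766536]
```

The dock is at (596,-285) with yaw -11.7°, and its sides measure 108 mm against 110. The tail is at (595,-283), and the switch needs about 46° clockwise. I'll pre-turn, descend and grip.

Request:
{"api": "move_arm", "payload": {"steps": [[2, 10.4, 0, -10, -1], [0, 0, 20, -10, -1], [0, 0, 30, -10, -1], [0, 0, 35, -10, -1], [0, 0, 30, 0, -1], [0, 0, 9, 0, -1], [0, 0, 0, 0, 1], [0, 0, 0, 0, 1], [0, 0, 0, 0, 1], [0, 0, 0, 0, 1]]}}

```text
time: 4.55
ee_pos: [596.0, -284.4, 118.7]
tool_rot: [[-0.576, 0.817, 0.002], [0.817, 0.576, -0.001], [-0.002, 0.0, -1.0]]
wrist_force: [-1.2, -1.2, 5.5]
gripper_width: 0.339
grasp_force: 58.9
```

Request:
{"api": "move_arm", "payload": {"steps": [[0, 0, 0, 0, 1], [0, 0, 0, 0, 1], [0, 0, 0, 0, 1]]}}

```text
time: 4.92
ee_pos: [596.1, -284.4, 118.8]
tool_rot: [[-0.576, 0.817, 0.002], [0.817, 0.576, -0.001], [-0.002, 0.001, -1.0]]
wrist_force: [-1.6, -0.8, 6.0]
gripper_width: 0.337
grasp_force: 58.9
```

Request:
{"api": "move_arm", "payload": {"steps": [[0, 0, -1.5, 8, 1], [0, 0, 0, 9, 1], [0, 0, 0, 9, 1], [0, 0, 0, 9, 1], [0, 0, 0, 9, 1], [0, 0, 0, 2, 1], [0, 0, 0, 0, 1], [0, 0, 0, 0, 1]]}}

```text
time: 5.92
ee_pos: [595.6, -283.8, 118.9]
tool_rot: [[0.185, 0.983, 0.0], [0.983, -0.185, 0.0], [0.0, 0.0, -1.0]]
wrist_force: [0.2, 0.9, -1.4]
gripper_width: 0.334
grasp_force: 59.1
```

Run:
```python
from h import *
s=ctrl.state();print(s['time'],s['ee_pos'],np.round(s['tool_rot'],3).tolist(),s['wrist_force'],s['wrist_torque'])
a=ctrl.get_image('wrist')
d=np.array([596,-284.7]);y=np.radians(-11.7)
nx=np.r_[d+30*np.array([np.cos(y),np.sin(y)]),66]
p=wproj(nx,s);print(p)
x,yy=np.int32(np.clip(p-[75,60],0,[490,280]));print(x,yy)
A=cv2.resize(a[yy:yy+120,x:x+150],(450,360),interpolation=3)
b=ctrl.get_image('scene');c=cv2.resize(b[150:240,240:315],(300,360),interpolation=3)
cv2.imwrite('pics/w2.png',np.hstack([A,c]))
```

```text
5.925 [ 595.60805453 -283.75637514  118.8560099 ] [[0.185, 0.983, 0.0], [0.983, -0.185, 0.0], [0.0, 0.0, -1.0]] [ 0.18253539  0.86988739 -1.42929031] [ 0.31847488 -0.07252523 -0.06380201]
[371.69528157 221.87069639]
296 161
```

View pics/w2.png

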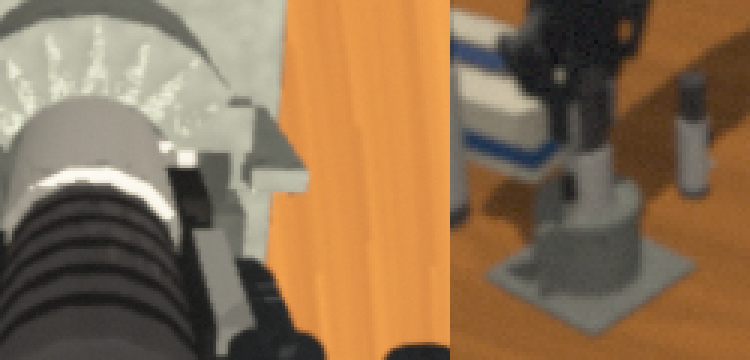

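The wrist crop shows the switch (190,190) beside the notch gap. The scene crop shows it at about (570,185), near the rib at (545,245). I'll check that against projected angles.

Run:
```python
from h import *
s=ctrl.state();c=np.array([595.6,-284.0])
for D in(-31.7,-21.7,-11.7,-1.7,8.3):
  y=np.radians(D);u=np.array([np.cos(y),np.sin(y)])
  P=np.r_[c+23.5*u,87];w=wproj(P,s);T=np.r_[c+20*u,98];w2=wproj(T,s)
  q=proj('scene',P);print(D,'wristcrop outer mid',((w-[296,161])*3).round(),'top',((w2-[296,161])*3).round(),'scenecrop',((q-[240,150])*4+[450,0]).round())
print('notch top in scenecrop',(proj('scene',np.r_[np.array([596,-284.7])+30*np.array([.979,-.203]),66])-[240,150])*4+[450,0], 'axis at z87',(proj('scene',[595.6,-284,87])-[240,150])*4+[450,0])
b=ctrl.get_image('scene')[188:206,255:290]
print(b.mean(2).astype(int))
```

```text
-31.7 wristcrop outer mid [198. 250.] top [188. 268.] scenecrop [552. 181.]
-21.7 wristcrop outer mid [205. 233.] top [194. 252.] scenecrop [555. 184.]
-11.7 wristcrop outer mid [207. 214.] top [196. 235.] scenecrop [559. 186.]
-1.7 wristcrop outer mid [207. 195.] top [196. 218.] scenecrop [563. 188.]
8.3 wristcrop outer mid [203. 177.] top [192. 202.] scenecrop [569. 189.]
notch top in scenecrop [552.39325929 215.11323087] axis at z87 [581.9567079  171.65497077]
[[ 51  56  58  58  61  59  58  49  51  58  63  76  89  89  89  85  82  86
   89  93  96 105 116 114 102  81  63  54  58  52  58  58  58  55  55]
 [ 62  55  53  55  52  50  48  52  54  65  82  92  95  96  94  95  98 106
  120 119 117 118 119 113 101  82  65  56  60  59  59  57  52  56  58]
 [ 81  72  65  55  54  55  56  59  71  83  93  95  96  90  94  94 104 112
  121 121 118 115 110 108 100  81  67  60  58  57  58  55  51  57  56]
 [104  92  83  75  72  66  66  76  86  92  95  88  85  84  89  95 105 112
  116 113 116 111 110 106  95  82  67  63  64  57  59  60  58  56  58]
 [113 109 102  98  92  85  87  94  98  95  88  77  6
[... 1278 characters left out ...]
  63  64  66  64  63  65  69  69  79  84  95 106
  112 112 114 113 107 109 105 107 112 113 114 115 110 101  81  75  85]
 [ 51  55  55  55  52  59  64  66  64  66  68  66  66  74  87  92  99 104
  109 113 110 109 111 112 110 110 109 113 113 111 105  90  78  73  86]
 [ 58  55  53  59  55  60  62  66  63  66  67  68  70  75  87  97 106 113
  113 111 113 113 114 112 111 110 110 111 106 101  93  78  69  72  85]
 [ 60  60  58  58  59  61  64  65  68  70  72  69  72  81  96 104 112 117
  120 114 114 113 112 115 112 108 111 107  98  88  81  70  73  85  93]
 [ 70  67  65  57  62  59  70  70  76  82  82  75  74  87 100 108 112 118
  119 115 112 114 109 110 107 104  96  91  84  76  74  71  75  85  90]]
```

Both cameras put the switch about 10° short, so I turn 10° more. Then I lift gently, watching the force.

Request:
{"api": "move_arm", "payload": {"steps": [[0, 0, 0, 5, 1], [0, 0, 0, 5, 1], [0, 0, 0, 0, 1], [0, 0, 0, 0, 1], [0, 0, -3, 0, 1], [0, 0, -3, 0, 1], [0, 0, -3, 0, 1]]}}

```text
time: 6.95
ee_pos: [595.4, -284.1, 128.0]
tool_rot: [[0.355, 0.935, -0.0], [0.935, -0.355, -0.0], [-0.0, -0.0, -1.0]]
wrist_force: [0.6, -0.1, -2.8]
gripper_width: 0.334
grasp_force: 59.2
```

The force is only the lamp's weight, so the lug is passing through the notch. I keep drawing it up.

Request:
{"api": "move_arm", "payload": {"steps": [[0, 0, -5, 0, 1], [0, 0, -5, 0, 1], [0, 0, -8, 0, 1], [0, 0, -12, 0, 1], [0, 0, -15, 0, 1], [0, 0, -20, 0, 1], [0, 0, -15, 0, 1], [0, 0, 0, 0, 1]]}}

```text
time: 7.95
ee_pos: [596.4, -284.2, 209.7]
tool_rot: [[0.355, 0.935, 0.003], [0.935, -0.355, -0.001], [-0.0, 0.003, -1.0]]
wrist_force: [0.1, 0.6, -2.7]
gripper_width: 0.335
grasp_force: 59.2
```

Next I bring the lamp beside the dock's fixed well, on the +y side, to slant it in the pads. Its body will bear on the collar edge.

Request:
{"api": "move_arm", "payload": {"steps": [[0, 0, 0, -10, 1], [0, 0, 0, -11, 1], [30, 0, 0, 0, 1], [36, 0, 0, 0, 1], [0, 0, 30, 0, 1], [0, 0, 30, 0, 1], [0, 0, 27, 0, 1], [0, 0, 0, 0, 1]]}}

```text
time: 8.95
ee_pos: [593.6, -217.4, 118.0]
tool_rot: [[0.001, 1.0, -0.005], [1.0, -0.001, 0.002], [0.002, -0.005, -1.0]]
wrist_force: [0.2, 0.5, -2.4]
gripper_width: 0.336
grasp_force: 59.5
```

Request:
{"api": "move_arm", "payload": {"steps": [[-5, 0, 0, 0, 1], [-5, 0, 0, 0, 1], [-5, 0, 0, 0, 1], [-5, 0, 0, 0, 1], [0, 0, 0, 0, 1]]}}

```text
time: 9.57
ee_pos: [596.5, -235.6, 121.8]
tool_rot: [[-0.0, 1.0, 0.001], [1.0, 0.0, 0.003], [0.003, 0.001, -1.0]]
wrist_force: [-0.9, 6.0, 0.5]
gripper_width: 0.342
grasp_force: 59.8
```

Request:
{"api": "move_arm", "payload": {"steps": [[-6, 0, 0, 0, 1], [-6, 0, 0, 0, 1], [-6, 0, 0, 0, 1], [-6, 0, 0, 0, 1], [-6, 0, 0, 0, 1], [0, 0, 0, 0, 1]]}}

```text
time: 10.32
ee_pos: [596.2, -265.9, 121.2]
tool_rot: [[0.0, 1.0, 0.001], [1.0, -0.0, 0.003], [0.003, 0.001, -1.0]]
wrist_force: [0.4, 5.8, -1.1]
gripper_width: 0.337
grasp_force: 61.1
```

Request:
{"api": "move_arm", "payload": {"steps": [[-6, 0, 0, 0, 1], [-6, 0, 0, 0, 1], [-6, 0, 0, 0, 1], [-6, 0, 0, 0, 1], [-6, 0, 0, 0, 1], [-6, 0, 0, 0, 1], [0, 0, 0, 0, 1]]}}

```text
time: 11.2
ee_pos: [596.3, -302.6, 121.7]
tool_rot: [[0.0, 1.0, 0.001], [1.0, -0.0, 0.002], [0.002, 0.001, -1.0]]
wrist_force: [-0.8, 4.4, 2.8]
gripper_width: 0.337
grasp_force: 61.5
```

Run:
```python
from h import *
s=ctrl.state();print(s['time'],s['ee_pos'],s['wrist_force'],s['wrist_torque'])
a=ctrl.get_image('scene');b=ctrl.get_image('side')
cv2.imwrite('pics/t.png',np.hstack([cv2.resize(a[120:250,210:340],(400,400),interpolation=3),cv2.resize(b[200:330,260:390],(400,400),interpolation=3)]))
```

```text
11.2 [ 596.25402869 -302.56978453  121.68497929] [-0.82070718  4.41225083  2.75682027] [1.59008272 0.20420907 0.00969257]
```

View pics/t.png

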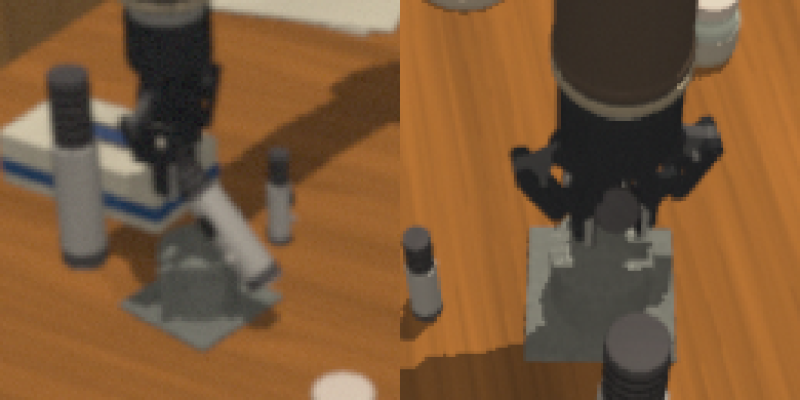

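The lamp is slanted at about 45°, lens toward +y (scene crop about (265,275)), with the tail firmly between the pads. I'll lift it and carry it high toward the paw cast, then look from near.

Request:
{"api": "move_arm", "payload": {"steps": [[-2, 0, -15, 0, 1], [0, 0, -25, 0, 1], [0, 0, -35, 0, 1], [0, 0, -40, 0, 1], [0, 0, -35, 0, 1], [0, 0, -25, 0, 1], [20, 0, -5, 0, 1], [35, 0, 0, 0, 1], [40, 0, 0, 0, 1], [45, 0, 0, 0, 1]]}}

```text
time: 12.55
ee_pos: [594.8, -164.1, 299.8]
tool_rot: [[0.001, 1.0, -0.001], [1.0, -0.001, -0.0], [-0.0, -0.001, -1.0]]
wrist_force: [-0.1, 0.1, -2.2]
gripper_width: 0.335
grasp_force: 60.6
```

Request:
{"api": "move_arm", "payload": {"steps": [[45, 0, 0, 0, 1], [45, 0, 0, 0, 1], [45, 0, 0, 0, 1], [45, 0, 0, 0, 1], [40, 0, 0, 0, 1], [35, 0, 0, 0, 1], [20, 0, 0, 0, 1], [7, 0, 0, 0, 1], [0, 0, 0, 0, 1], [0, 0, 0, 0, 1]]}}

```text
time: 13.8
ee_pos: [596.2, 114.2, 300.6]
tool_rot: [[0.003, 1.0, -0.0], [1.0, -0.003, -0.001], [-0.001, -0.0, -1.0]]
wrist_force: [-0.6, -0.0, -3.4]
gripper_width: 0.337
grasp_force: 60.5
```

Run:
```python
from h import *
s=ctrl.state();print(s['time'],s['ee_pos'],np.round(s['tool_rot'],3).tolist(),s['wrist_force'])
w=ctrl.get_image('wrist')
for n in('paw_cast','heel_cast'):
  for m in ctrl.masks_of('wrist',n)[:2]:
    ys,xs=np.where(m['region']);e=[xs.min(),xs.max(),ys.min(),ys.max()]
    print(n,m['p'],m['uv'],list(map(int,e)),wonz(((e[0]+e[1])/2,(e[2]+e[3])/2),s,14).round(1),wonz(m['uv'],s,16).round(1))
a=ctrl.get_image('scene');b=ctrl.get_image('side')
print(proj('scene',s['ee_pos']),proj('side',s['ee_pos']))
crop=lambda i,n:(lambda p:cv2.resize(i[max(p[1]-70,0):max(p[1]-70,0)+150,max(p[0]-60,0):max(p[0]-60,0)+150],(300,300),interpolation=3))(np.int32(proj(n,s['ee_pos'])))
cv2.imwrite('pics/f.png',np.vstack([np.hstack([crop(a,'scene'),crop(b,'side')]),cv2.resize(w,(600,300))]))
for n in('scene','side'):
  p=np.int32(proj(n,s['ee_pos']));print(n,max(p[0]-60,0),max(p[1]-70,0))
```

```text
13.8 [596.22213977 114.24362579 300.60708968] [[0.003, 1.0, -0.0], [1.0, -0.003, -0.001], [-0.001, -0.0, -1.0]] [-5.82230493e-01 -2.84205876e-03 -3.38295685e+00]
paw_cast 0.93 [305.5, 67.8] [280, 354, 45, 110] [584.1 235.4  14. ] [568.7 249.   16. ]
paw_cast 0.42 [327.4, 204.7] [289, 373, 68, 329] [602.9  64.6  14. ] [597.7  56.   16. ]
heel_cast 0.6 [277.5, 200.7] [259, 294, 170, 234] [523.8  59.7  14. ] [525.7  62.2  16. ]
heel_cast 0.23 [327.0, 204.9] [290, 373, 69, 329] [603.6  63.9  14. ] [597.1  55.7  16. ]
[421.02018291 158.07995459] [293.4202434   83.82149549]
scene 361 88
side 233 13
```

View pics/f.png

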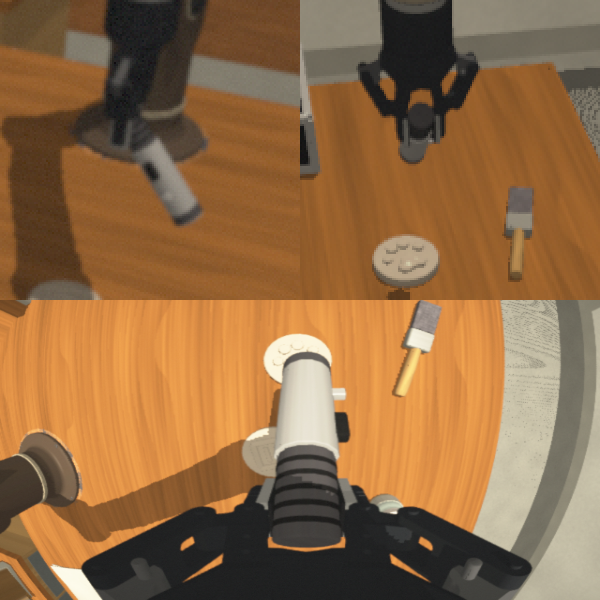

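The wrist picture shows the lamp pointing up the image, toward the paw cast at about (298,358). Lug and switch are on the right. In the scene crop the lens is at (188,212) and the tail/body seam at (142,143). Now I work out the slant and the cast centre.

Run:
```python
from h import *
s=ctrl.state();G=np.array(s['ee_pos'])+[0,0,19]
def onx(uv,x):
  a,d=ray('scene',uv);return a+d*(x-a[0])/d[0]
L=onx((361+94,88+106),596);S=onx((361+71,88+71.5),596)
print('G',G,'lens',L,'seam',S,'len',np.linalg.norm(L-S),np.linalg.norm(L-G))
for A in(S,G):v=L-A;print(np.degrees(np.arctan2(v[1],-v[2])))
t=wonz((317.5,45),s,16);print('paw top edge',t,'centre y',t[1]-50, 'x', (wonz((280.5,75),s,14)[0]+wonz((354.5,75),s,14)[0])/2, wonz((280.5,75),s,14),wonz((354.5,75),s,14))
print('tri',tri((454,270),(284.5,143.5)),tri((393,241),(281,188)))
```

```text
G [596.08151444 115.34945233 319.80857073] lens [596.         202.601746   231.44647845] seam [596.         138.98477522 303.32124079] len 95.98489689974244 124.18062951978375
41.51231797994233
44.637923001089504
paw top edge [584.71071442 282.76888052  16.        ] centre y 232.7688805204972 x 584.4321867190217 [533.86546277 241.59261032  14.        ] [634.99891067 240.57730528  14.        ]
tri (array([580.16240214, 235.10062224,   4.81661708]), np.float64(0.8412430837742003)) (array([543.03156682,  58.74651466,   5.80950549]), np.float64(0.9114337927660697))
```

The cast centre is (584,233), its measured width is 101 mm, and the slant is about 44°. The final TCP is therefore about (584, 42, 197).

Request:
{"api": "move_arm", "payload": {"steps": [[-12, -2, 10, 0, 1], [-15, -3, 20, 0, 1], [-15, -3, 25, 0, 1], [-15, -2, 25, 0, 1], [-10, -2, 15, 0, 1], [-5, 0, 8, 0, 1], [0, 0, 0, 0, 1], [0, 0, 0, 0, 1], [0, 0, 0, 0, 1], [0, 0, 0, 0, 1]]}}

```text
time: 15.3
ee_pos: [584.1, 44.5, 198.2]
tool_rot: [[0.0, 1.0, 0.001], [1.0, -0.0, 0.0], [0.0, 0.001, -1.0]]
wrist_force: [0.1, -0.1, -3.0]
gripper_width: 0.337
grasp_force: 60.5
```

Run:
```python
from h import *
s=ctrl.state();print(s['time'],s['ee_pos'],np.round(s['joint_velocities'],3))
a=ctrl.get_image('scene');b=ctrl.get_image('side');w=ctrl.get_image('wrist')
cv2.imwrite('pics/g.png',np.vstack([np.hstack([cv2.resize(a[110:310,360:500],(350,300)),cv2.resize(b[60:220,210:360],(350,300))]),cv2.resize(w[:220,180:480],(700,290))]))
```

```text
15.3 [584.09974382  44.51777882 198.21817799] [ 0.001  0.002  0.002  0.005  0.001 -0.001 -0.001]
```

View pics/g.png

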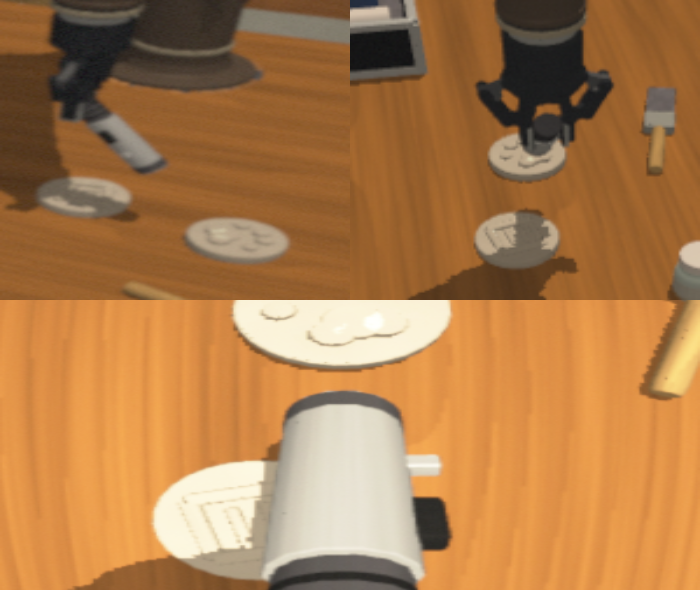

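The wrist view shows the lamp in line with the paw cast, both centred at about column 343. A last numeric check of the axis before handing in:

Run:
```python
from h import *
s=ctrl.state();M=np.array([584,233.5,18])
def onx(uv,x):
  a,d=ray('scene',uv);return a+d*(x-a[0])/d[0]
L=onx((420.8,220),584);G=np.array(s['ee_pos'])+[0,0,19];S=onx((399.2,188.7),584)
for A in(S,G):
  v=L-A;n=np.linalg.norm(v);v/=n;r=M-L;print(L.round(),n.round(),np.degrees(np.arccos(-v[2])).round(1),'along',(r@v).round(),'off',np.cross(v,r).round(1))
```

```text
[584. 133. 128.] 96.0 41.5 along 149.0 off [ 2.4 -0.  -0. ]
[584. 133. 128.] 126.0 44.9 along 149.0 off [-6.4  0.1  0.1]
```

```bash
python3 -c "
from station import ctrl
print(ctrl.hand_in())"
```

```text
the job is handed in; nothing more can be done
None
```

I turned the lamp to the notch, drew it straight up out of the dock, and handed in with it held steady: about 42–45° slant, lens about 149 mm from the paw cast, axis within about 7 mm of its middle by my camera measurements; no verdict came back.

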